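# Set the stand leg to length and squeeze its cam lever shut

### The arm

A 6-joint arm with a two-finger parallel gripper is mounted at the origin on the work surface. World frame = base frame: x ahead of the robot, y to its left, z up, the work surface at z = 0. Lengths are in mm, angles in rad, forces in N, time in s.
With the tool pointing down it reaches from about 350 to 925 mm from the base axis. Payload 6.4 kg.
Tool frame: the origin (TCP) lies midway between the tips of the shut fingers; the grasp point (between the pads) lies 19 mm behind it; z points along the fingers, y is the line along which they close (so a half turn about z gives the same grasp; the last joint's range is limited). The gripper opens to 85 mm and grips with 20 to 120 N. Pads are 22 mm wide; open, the fingers measure 114 mm over their backs; the gripper's body (76 mm by 85 mm) begins 54 mm behind the grasp point. The pads swing forward as they close: fully open they stand 13 mm farther back than shut.
Start: joints at [1.021, 0.245, 1.558, -0, 1.339, -0.174], TCP at [238.559, 604.652, 231.29] pointing down, gripper open.
Joint ranges: [-3.13, 3.13], [-1.02, 2.26], [0.13, 2.54], [-0.95, 4.09], [0.21, 2.88], [-2.74, 2.74]. Speed limits (rad/s): [2.57, 2.57, 3.14, 3.14, 3.14, 3.14].

### API

Orientations are given as a 3x3 rotation matrix whose columns are the frame's x, y, z axes.
In Python, from bench import ctrl gives the robot as it stands.
- The arm moves only by the tool arm_command, never from a script. Its arguments are lists of equal length, an entry for each row: "slide": the shift along the tool's x, y, z in cm, a list of three; "delta_rot": the turn, a rotation vector about the tool's x, y, z in degrees, a list of three. In form: {"slide": [[tx, ty, tz], ...], "delta_rot": [[ax, ay, az], ...]}. A call has 1 to 20 rows; each row shifts and turns the commanded pose from where the row before left it, along the tool's axes as they then stand; what a row does not reach is not made up. A row lasts 1/10 s, in which the tool goes at most 50 mm and 8.59 degrees, less where a joint would pass 70% of its speed; a pose out of reach is approached as far as the arm can. A call with a gripper value outside its range is refused whole. "gripper" is the opening, from 0 (shut) to 1 (fully open), set as the call begins (left out, the last holds). The fingers move at their own pace and stop on an object; "newtons" is the grip in N (left out, the last holds). Time passes only in rows, so rows that do not move let the fingers close. It gives the time, the measured TCP pose, the force, the opening and the grip force at its end, in the units of the state.
- ctrl.observe(): the state, without advancing time (a new reading comes with each control period).
- ctrl.grab_frame(name): name is "scene" or "top"; returns a dict with "img" (400x640x3 uint8, red, green, blue), "fx", "fy", "cx", "cy" (pixels), "R" (3x3) and "t" (3): a world point X has camera coordinates R X + t. Camera axes: x right, y down, z forward; pixel columns grow to the right and rows downward; lengths in mm; the calibration is good to about 2 mm. A picture is of the moment at which its call begins. There is no depth.
- ctrl.sign_off(): hands the job in; it is judged then, once.
Trained networks look in the newest picture that a camera, given by its name, has taken for a name from the list of things; names that differ only in an ending like _2 or _b are one class to them, and where a whole thing is asked for, a point or a joint stands for the part that bears it (a point fixed in the world has none). Each returns a list of dicts, best first, with "score" (0 to 1); they miss things now and then, are a little off and sometimes report something else, mostly with a low value. They report only what shows in the picture. A call takes as long as a camera call.
- ctrl.look_for(label, camera): "xyz" ([x, y, z] in mm, in the coordinates of the camera as it stood for that picture, good to about 4 mm: the middle of the surface that is visible of it).
- ctrl.outline_of(label, camera): "mask" (400x640 bool, what is visible of it).
The state is a dict: "clock": time; "joint_positions": joint angles; "qd": joint speeds; "joint_torque": joint torques, N m; "tool_pos": TCP position; "tcp_rot": TCP orientation; "wrist_force": force on the tool from outside, world axes, zero at the start; "moment": the same for the moment, N m; "gripper_width": finger opening in mm; "grasp_force": force on a finger pad.
Only numpy, scipy, OpenCV 4.12 (cv2) and the standard library are available. Lean on these libraries where they do the work, as an engineer would, in place of code of your own. Each camera call takes 0.05 s, during which the arm holds its last target. There are 200 camera calls.

### The job

On the battery bench, draw the steel sliding leg of the stand out of its sleeve, cam lever still open, until its white pointer lines up with the orange length mark. Then, keeping the leg at the mark, squeeze the red cam lever fully closed towards the black grip post, one finger on the post and one on the lever, and finish still holding both like that, because the lever springs open if you let go. Leave the grey connector, the steel ring and the black meter where they lie.

Things in the scene. Friction and masses are not known exactly. Their poses are not given: they have to be found in the camera images.
- jig: Fixed stand bed: dark grey plate 340 x 96 x 12 mm, origin under its centre on the bench, z up. Its x axis is the way the leg draws out (leg on y = 0). Black outer sleeve 34 mm square (top 46 mm above the bench) at its -x end, x -168 to -98 mm; low black guide rails (tops at 36 mm) up to 19 mm either side of the leg.
- leg (a joint): How far the steel leg is drawn out along the jig's +x, in m: 0 pushed in, 0.135 fully out. About 2.5 N of friction, no spring: it stays where it is left. The leg (22 mm square, top 41 mm above the bench, black rubber foot 38 mm in diameter at its +x end) carries the pointer, the grip post and the cam lever.
- leg_pointer (a point): Tip of the white pointer, a bar 4 mm wide lying across the leg's top and sticking out to the jig's -y side; 44 mm above the bench, 90 mm ahead (jig +x) of the grip post's centre, 34 mm to its -y side. Axes as the jig's.
- mark_line (a point): The length mark: top inner edge (mid-thickness) of an orange upright tab 4 mm thick (jig x), 12 mm wide, 30 mm high, fixed on the jig plate's -y side, top 42 mm above the bench; its place along the jig varies. The leg is at the mark when leg_pointer and mark_line have the same jig x. Axes as the jig's.
- grip_post (a point): Black upright grip post fixed on the leg: 14 mm (jig x) by 24 mm (jig y) by 64 mm high; this point is the centre of its foot, 41 mm above the bench; its top is 105 mm above the bench. Axes as the jig's.
- lever_tab (a point): Red upright thumb tab of the cam lever, 12 mm (jig x) by 24 mm (jig y), 49 to 105 mm above the bench; this point lies on its centre line, 41 mm above the bench. It rides on the leg, on the +x side of the grip post: centres 33 mm apart when open, 21 mm closed. Over the outer faces, post and tab measure 46 mm open, 34 mm closed. Axes as the jig's.
- cam_lever (a joint): How far the lever has slid towards the post, in m: 0 open, 0.012 fully closed (stop). A spring holds it open: 6 N, rising to 10 N when closed, more than the leg's friction, so fingers loosely round post and tab, or pushing one alone, move the leg with the lever open. Evenly closing fingers shift the leg +x by about half the lever's travel if the hand stays still.
- connector: Bystander: grey double power connector, 75 x 45 x 30 mm, loose on the bench; origin under its centre.
- gland_nut: Bystander: steel ring, 36 mm outer diameter, 16 mm high, loose on the bench; origin under its centre.
- meter: Bystander: flat black display meter, 70 x 36 x 18 mm, loose on the bench; origin under its centre.

How it is judged:
By the outcome, as a careful person would: the job done as asked, in the order asked, and still so for the second after the job is handed in, while the arm keeps its last pose, push and grip.
It also fails if it takes over 38 s, if anything falls off the work surface, if the arm or the gripper's body presses on something with over 40 N, if the wrist force passes 120 N, or if a joint passes its speed limit or range.

## Working session

There is one attempt and no reset: what is moved stays moved. The work goes in short steps, Python scripts to look and compute and a tool call to move; the robot and the scene stay as the last step left them, time stands still between calls to the robot, and variables do not carry over. Pictures are saved under pics/ and viewed, at most 10 in all, crops included, and the job is handed in when it is done.

Besides the shell and the picture viewer there is one more tool, called after "Emit:" by a JSON object that holds its "method" and its "body", one argument or row to a line. arm_command: Moves the arm, as the interface text tells. Its arguments: {"type":"object","properties":{"slide":{"type":"array","items":{"type":"array","items":{"type":"number"}}},"delta_rot":{"type":"array","items":{"type":"array","items":{"type":"number"}}},"gripper":{"type":"number"},"newtons":{"type":"number"}},"required":["slide","delta_rot"]}

```bash
mkdir -p pics
cat > h.py <<'E'
import numpy as np, cv2
from bench import ctrl
def grab(cam,name=None):
    f=ctrl.grab_frame(cam)
    if name: cv2.imwrite(f'pics/{name}.png',f['img'][:,:,::-1])
    return f
def ray(f,u,v):
    R=np.array(f['R']);t=np.array(f['t'])
    return -R.T@t, R.T@np.array([(u-f['cx'])/f['fx'],(v-f['cy'])/f['fy'],1])
def at_z(f,u,v,z):
    c,d=ray(f,u,v); return c+d*(z-c[2])/d[2]
def proj(f,X):
    p=np.array(f['R'])@np.array(X)+np.array(f['t']); return f['fx']*p[0]/p[2]+f['cx'],f['fy']*p[1]/p[2]+f['cy']
def world(f,x): return np.array(f['R']).T@(np.array(x)-np.array(f['t']))
E
python3 - <<'E'
from h import *
s=ctrl.observe(); print({k:np.round(v,3).tolist() for k,v in s.items()})
for cam in('top','scene'):
    f=grab(cam,cam+'1'); print(cam,f['fx'],f['cx'],f['cy'],np.round(f['R'],3).tolist(),np.round(f['t'],1))
    for l in('jig','leg','leg_pointer','mark_line','grip_post','lever_tab','connector','gland_nut','meter'):
        r=ctrl.look_for(l,cam)
        print(l,[(np.round(world(f,q['xyz']),1).tolist(),round(q['score'],2)) for q in r[:2]])
E
```

```text
{'clock': 0.0, 'joint_positions': [1.021, 0.246, 1.559, -0.0, 1.339, -0.174], 'qd': [0.0, 0.0, 0.0, -0.001, 0.0, 0.0], 'joint_torque': [-0.001, -42.952, -32.612, -0.0, 0.006, 0.0], 'tool_pos': [238.251, 604.149, 230.156], 'tcp_rot': [[-0.93, 0.367, -0.001], [0.367, 0.93, -0.002], [0.0, -0.002, -1.0]], 'wrist_force': [-0.53, -0.439, -0.021], 'moment': [-0.042, 0.007, 0.035], 'grasp_force': 0.0, 'gripper_width': 85.322}
top 388.14401610162344 315.47946496646443 202.4063153417833 [[-0.028, -0.999, 0.019], [-0.983, 0.024, -0.182], [0.182, -0.024, -0.983]] [ 64.7 560.2 717.3]
jig [([558.4, 90.5, 13.2], 0.67)]
leg [([566.3, 116.8, 41.9], 0.79)]
leg_pointer [([565.8, 121.7, 45.2], 0.73)]
mark_line [([557.7, 89.2, 11.7], 0.21)]
grip_post [([565.5, 117.2, 41.3], 0.83)]
lever_tab [([558.1, 68.0, 85.8], 0.72)]
connector [([429.4, 22.9, 33.6], 0.59)]
gland_nut [([465.2, 154.5, 13.6], 0.72)]
meter [([695.5, 147.5, 18.8], 0.85)]
scene 425.7974710782261 315.5746906537909 205.3283333464797 [[-0.525, 0.851, 0.021], [0.486, 0.32, -0.813], [-0.699, -0.417, -0.582]] [ 230.4 -264.8 1111.1]
jig [([581.9, 106.2, 26.1], 0.83), ([572.3, 72.4, 71.7], 0.71)]
leg [([572.8, 89.1, 45.4], 0.85)]
leg_pointer [([572.8, 87.0, 41.3], 0.78)]
mark_line []
grip_post [([572.3, 85.4, 40.2], 0.91)]
lever_tab [([572.4, 69.1, 75.5], 0.89)]
connector [([445.9, 36.1, 31.5], 0.93)]
gland_nut [([472.2, 156.5, 16.0], 0.57), ([566.9, 91.3, 48.7], 0.19)]
meter [([699.0, 148.8, 19.2], 0.68), ([618.4, 168.5, 31.5], 0.54)]
```

Run:
```python
import cv2
for c,b in(('top',(150,60,450,300)),('scene',(150,80,500,340))):
    i=cv2.imread(f'pics/{c}1.png')[b[1]:b[3],b[0]:b[2]]
    s=2.5 if c=='top' else 2.25
    cv2.imwrite(f'pics/{c}1c.png',cv2.resize(i,None,fx=s,fy=s,interpolation=cv2.INTER_CUBIC))
```

```text
(no output)
```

View pics/top1c.png

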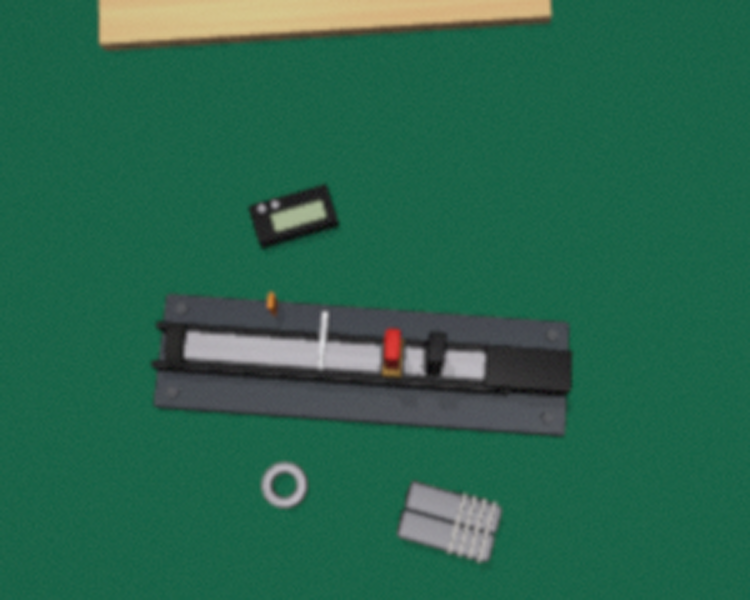

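View pics/scene1c.png

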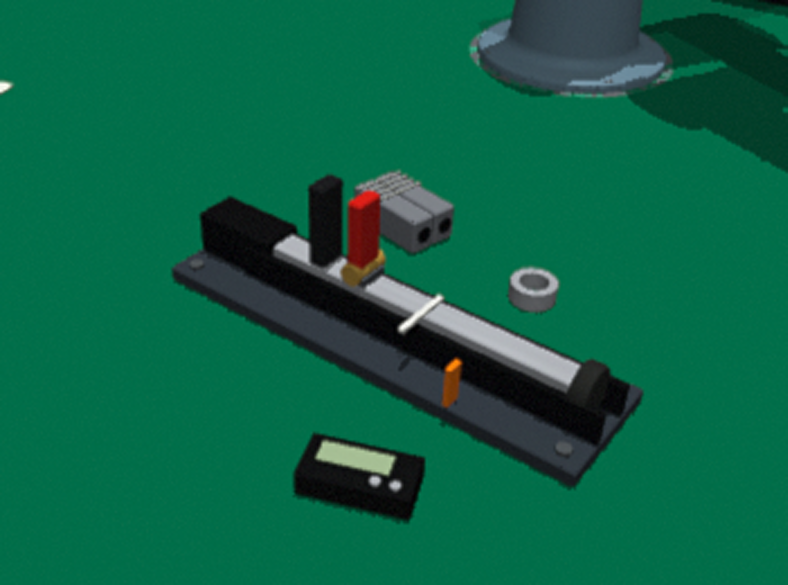

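The top view shows the stand with jig +x pointing left. At crop pixels, the orange tab is at (271,302), the white pointer at (324,340), the red tab at (392,350) and the post at (437,350). The leg needs roughly 35–45 mm of draw. Next I'll measure it accurately.

```bash
cat >> h.py <<'E'
from scipy.optimize import least_squares
def blobs(f):
    hsv=cv2.cvtColor(f['img'],cv2.COLOR_RGB2HSV); H,S,V=[hsv[:,:,i].astype(int) for i in range(3)]
    return dict(orange=(H>8)&(H<20)&(S>150)&(V>110), white=(S<45)&(V>205), red=((H<6)|(H>174))&(S>150)&(V>90))
def comps(m,mn=6):
    n,l,st,c=cv2.connectedComponentsWithStats(m.astype(np.uint8))
    return [(st[i][:5].tolist(),np.round(c[i],1).tolist()) for i in range(1,n) if st[i][4]>=mn]
E
python3 - <<'E'
from h import *
for cam in('top','scene'):
    f=grab(cam,cam+'2'); b=blobs(f)
    np.savez(f'{cam}.npz',**{k:f[k] for k in('img','fx','fy','cx','cy','R','t')})
    for k in b: print(cam,k,comps(b[k]))
    if cam=='top':
        # plate corners (pixels) -> jig pose
        P=np.array([(167,295),(570,322),(565,434),(155,405)])/2.5+[150,60]
        J=np.array([(170,-48),(-170,-48),(-170,48),(170,48)])
        W=np.array([at_z(f,u,v,12)[:2] for u,v in P])
        fun=lambda p:(np.c_[np.cos(p[2])*J[:,0]-np.sin(p[2])*J[:,1]+p[0],np.sin(p[2])*J[:,0]+np.cos(p[2])*J[:,1]+p[1]]-W).ravel()
        r=least_squares(fun,[560,90,1.57]); print(r.x,np.round(r.fun,1))
E
```

```text
top orange [([257, 178, 3, 6, 15], [258.1, 180.3]), ([304, 207, 5, 3, 7], [306.1, 208.1])]
top white [([531, 150, 109, 117, 9125], [591.2, 207.0])]
top red [([303, 192, 8, 13, 77], [306.5, 197.9]), ([6, 389, 12, 11, 105], [11.5, 394.7])]
[563.63872804  90.00811426   1.47635047] [ 1.5  0.4  0.6 -0.6 -0.8 -1.1 -1.3  1.3]
scene orange [([347, 239, 8, 22, 112], [350.2, 249.3])]
scene white [([0, 99, 154, 59, 5247], [72.0, 126.8]), ([328, 212, 18, 14, 44], [336.4, 218.4])]
scene red [([305, 165, 14, 34, 400], [311.2, 180.8])]
```

Run:
```python
from h import *
t=np.load('top.npz'); s=np.load('scene.npz')
for f in(t,s): print(np.round(ray(f,0,0)[0]))
a=cv2.resize(t['img'][165:215,245:335],None,fx=8,fy=8,interpolation=cv2.INTER_NEAREST)
b=cv2.resize(s['img'][150:275,285:365],None,fx=4.8,fy=4.8,interpolation=cv2.INTER_NEAREST)
cv2.imwrite('pics/z1.png',a[:,:,::-1]);cv2.imwrite('pics/z2.png',b[:,:,::-1])
```

```text
[422.  68. 806.]
[1026.  352.  426.]
```

View pics/z1.png

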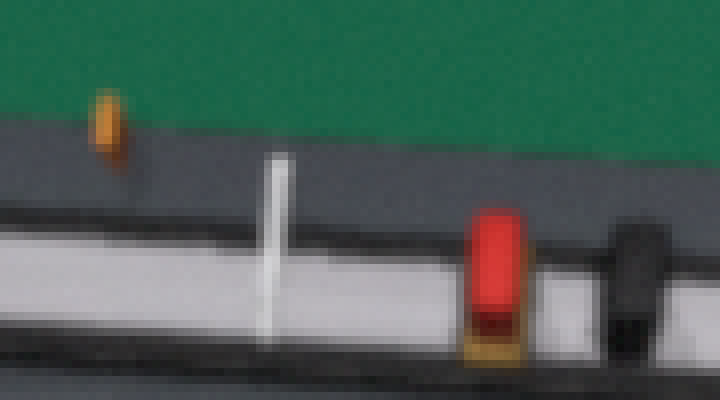

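View pics/z2.png

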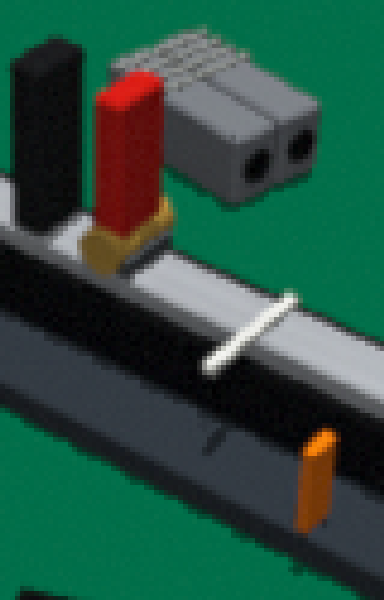

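The zooms give good pixels. In the top view, the tab's inner top edge is at (102,152), the pointer tip at (281,153), the red top spans x 470–524, and the post top spans x 613–662. Now I'll fit the pose.

Run:
```python
from h import *
t=np.load('top.npz'); s=np.load('scene.npz')
T=lambda u,v:(u/8+245-.5,v/8+165-.5); S=lambda u,v:(u/4.8+285-.5,v/4.8+150-.5)
TC=lambda u,v:(u/2.5+150-.5,v/2.5+60-.5); SC=lambda u,v:(u/2.25+150-.5,v/2.25+80-.5)
# params X,Y,yaw, px(post jig x), mx, my(inner), camera shifts
def feats(px,mx,my):
    A=[(t,TC(167,295),(170,-48,12),.5),(t,TC(570,322),(-170,-48,12),.5),(t,TC(565,434),(-170,48,12),.5),(t,TC(155,405),(170,48,12),.5),
    (t,T(281,153),(px+90,-34,44),1),(t,T(265,343),(px+90,11,44),1),(t,T(102,152),(mx,my,42),1),(t,T(106,92),(mx,my-12,42),1),
    (t,T(497,212),(px+33,-12,105),1),(t,T(495,312),(px+33,12,105),1),(t,T(640,220),(px,-12,105),1),(t,T(637,318),(px,12,105),1),
    (s,SC(173,275),(-170,-48,12),.5),(s,SC(575,478),(170,-48,12),.5),(s,SC(642,393),(170,48,12),.5),
    (s,S(208,369),(px+90,-34,43),1),(s,S(328,432),(mx,my,42),1),(s,S(312,455),(mx,my-12,42),1),(s,S(129,87),(px+33,0,105),1),(s,S(47,55),(px,0,105),1)]
    return A
def fun(p):
    c,n=np.cos(p[2]),np.sin(p[2]); o=[]
    for f,uv,(x,y,z),w in feats(*p[3:6]):
        d=p[6:9] if f is t else p[9:12]
        e=np.subtract(proj(f,np.array([p[0]+c*x-n*y,p[1]+n*x+c*y,z])+d),uv); o+=list(w*e)
    return np.r_[o,p[6:12]/2]
r=least_squares(fun,[563,90,1.476,-40,40,-36]+[0]*6); p=r.x
print(np.round(p,2)); print(np.round(r.fun[:-6].reshape(-1,2),1).tolist())
print('draw',p[4]-p[3]-90,'cov',np.round(np.sqrt(np.diag(np.linalg.pinv(r.jac.T@r.jac)))[:6],2))
c,n=np.cos(p[2]),np.sin(p[2]);q=lambda x,y:np.round([p[0]+c*x-n*y,p[1]+n*x+c*y],1)
mid=p[3]+33/2
print('post',q(p[3],0),'lever',q(p[3]+33,0),'grasp mid',q(mid,0))
o=ctrl.observe();R=np.array(o['tcp_rot']);print('R',R.round(4).tolist(),o['tool_pos'])
print('turn about tool z deg',np.degrees(-(p[2]-np.arctan2(R[1,1],R[0,1]))))
np.save('fit.npy',p)
```

```text
[ 5.645e+02  9.127e+01  1.480e+00 -5.739e+01  7.749e+01 -3.439e+01
  9.000e-02  5.100e-01 -1.000e-02 -9.000e-02 -5.100e-01 -3.500e-01]
[[-0.3, -0.3], [-0.0, -0.1], [0.1, 0.2], [-0.5, 0.3], [-0.1, 0.8], [0.0, -1.0], [0.2, -0.6], [0.2, 1.1], [0.4, -0.4], [-0.3, -0.1], [0.3, -0.2], [-0.1, 0.3], [-0.5, -1.5], [0.2, -0.3], [0.6, -0.7], [-0.1, 0.5], [0.7, 0.5], [-0.7, 0.1], [0.1, 0.2], [-0.0, -0.2]]
draw 44.87909493553849 cov [1.74 1.96 0.01 1.51 1.62 1.35]
post [559.1  34.1] lever [562.2  67. ] grasp mid [560.6  50.6]
R [[-0.9302, 0.367, -0.0], [0.367, 0.9302, 0.0], [0.0, -0.0, -1.0]] [238.55805679 604.64471209 231.28847316]
turn about tool z deg -16.095510443631856
```

Emit:
{"method": "arm_command", "body": {
  "slide": [
    [-1.5, -1.2, 0],
    [-3, -2.4, 0.3],
    [-3.2, -2.5, 0.3],
    [-3.2, -2.5, 0.3],
    [-3.2, -2.5, 0.3],
    [-3.2, -2.5, 0.3],
    [-3.2, -2.5, 0.3],
    [-3.2, -2.5, 0.3],
    [-3.2, -2.5, 0.3],
    [-3.2, -2.5, 0.3],
    [-3.2, -2.5, 0.3],
    [-3.2, -2.5, 0.3],
    [-3.2, -2.5, 0.3],
    [-3.2, -2.5, 0.3],
    [-3.2, -2.5, 0.3],
    [-3.2, -2.5, 0.3],
    [-2, -1.7, 0],
    [0, 0, 0]
  ],
  "delta_rot": [
    [0, 0, 0],
    [0, 0, 0],
    [0, 0, 0],
    [0, 0, -2],
    [0, 0, -2],
    [0, 0, -2],
    [0, 0, -2],
    [0, 0, -2],
    [0, 0, -2],
    [0, 0, -2],
    [0, 0, -2.1],
    [0, 0, 0],
    [0, 0, 0],
    [0, 0, 0],
    [0, 0, 0],
    [0, 0, 0],
    [0, 0, 0],
    [0, 0, 0]
  ],
  "gripper": 1,
  "newtons": 25
}}

```text
clock: 2.9
tool_pos: [652.4, 101.5, 186.1]
tcp_rot: [[-0.995, 0.098, 0.001], [0.098, 0.995, -0.001], [-0.001, -0.0, -1.0]]
wrist_force: [-1.1, -0.6, 0.8]
gripper_width: 85.6
grasp_force: 0.0
```

Emit:
{"method": "arm_command", "body": {
  "slide": [
    [1.5, -1, 0],
    [2.5, -1.7, 0],
    [2.5, -1.7, 0],
    [1.64, -1.2, 0],
    [0.5, -0.36, 0],
    [0, 0, 0],
    [0, 0, 0]
  ],
  "delta_rot": [
    [0, 0, 0],
    [0, 0, 0],
    [0, 0, 0],
    [0, 0, 0],
    [0, 0, -0.4],
    [0, 0, 0],
    [0, 0, 0]
  ]
}}

```text
clock: 3.6
tool_pos: [559.5, 53.6, 186.7]
tcp_rot: [[-0.996, 0.087, 0.001], [0.087, 0.996, 0.0], [-0.001, 0.0, -1.0]]
wrist_force: [-0.1, 0.5, 1.2]
gripper_width: 85.5
grasp_force: 0.0
```

Run:
```python
from h import *
o=ctrl.observe();print(np.round(o['tool_pos'],1),np.round(o['tcp_rot'],3).tolist())
a=grab('top')['img'][100:300,200:400];b=grab('scene')['img'][100:300,200:400]
cv2.imwrite('pics/a1.png',cv2.resize(np.hstack([a,b]),None,fx=2,fy=2)[:,:,::-1])
```

```text
[559.5  53.6 186.7] [[-0.996, 0.087, 0.001], [0.087, 0.996, 0.0], [-0.001, 0.0, -1.0]]
```

View pics/a1.png

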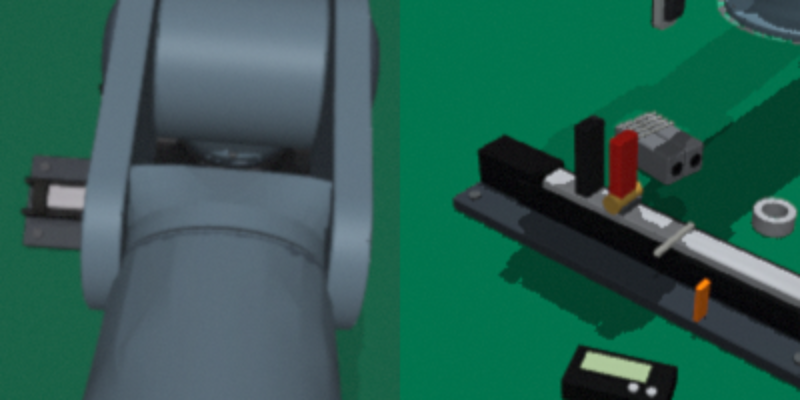

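Emit:
{"method": "arm_command", "body": {
  "slide": [
    [-0.15, -0.3, 1],
    [0, 0, 2],
    [0, 0, 2.5],
    [0, 0, 2.5],
    [0, 0, 2.2],
    [0, 0, 1.4],
    [0, 0, 0.6],
    [0, 0, 0],
    [0, 0, 0]
  ],
  "delta_rot": [
    [0, 0, 0],
    [0, 0, 0],
    [0, 0, 0],
    [0, 0, 0],
    [0, 0, 0],
    [0, 0, 0],
    [0, 0, 0],
    [0, 0, 0],
    [0, 0, 0]
  ]
}}

```text
clock: 4.6
tool_pos: [561.0, 49.9, 65.2]
tcp_rot: [[-0.996, 0.088, 0.002], [0.088, 0.996, -0.0], [-0.002, -0.0, -1.0]]
wrist_force: [0.5, -0.2, 0.3]
gripper_width: 85.7
grasp_force: 0.0
```

Run:
```python
from h import *
o=ctrl.observe();print(np.round(o['tool_pos'],1),np.round(o['wrist_force'],1))
b=grab('scene')['img'][80:300,180:420]
cv2.imwrite('pics/a2.png',cv2.resize(b,None,fx=2.5,fy=2.5)[:,:,::-1])
```

```text
[561.   49.9  65.2] [ 0.5 -0.2  0.3]
```

View pics/a2.png

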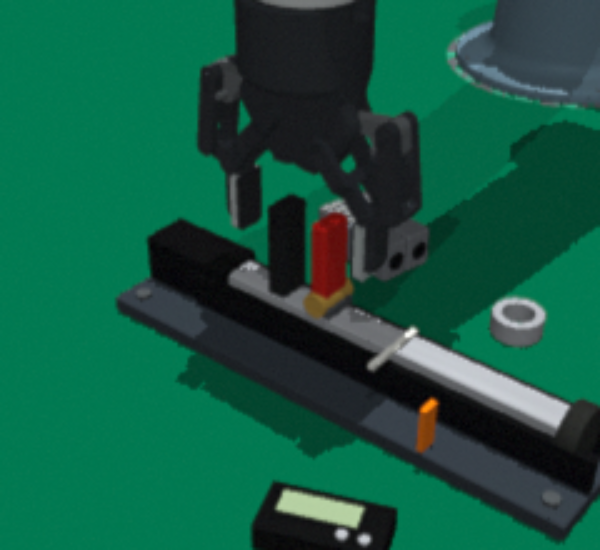

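Emit:
{"method": "arm_command", "body": {
  "slide": [
    [0, 0, 0],
    [0, 0, 0],
    [0, 0, 0],
    [0, 0, 0],
    [0, 0, 0]
  ],
  "delta_rot": [
    [0, 0, 0],
    [0, 0, 0],
    [0, 0, 0],
    [0, 0, 0],
    [0, 0, 0]
  ],
  "gripper": 0.63,
  "newtons": 25
}}

```text
clock: 5.15
tool_pos: [560.1, 50.0, 64.4]
tcp_rot: [[-0.996, 0.088, 0.0], [0.088, 0.996, 0.0], [-0.0, 0.0, -1.0]]
wrist_force: [-1.3, -0.1, 0.6]
gripper_width: 54.1
grasp_force: 0.0
```

```bash
cat >> h.py <<'E'
_s=np.load('scene.npz'); _p=np.load('fit.npy')
def scene_x(f):
    """post offset along jig vs start, by registering the white pointer/red tab; returns jig x of pointer and mark from scene"""
    c,n=np.cos(_p[2]),np.sin(_p[2]); d=_p[9:12]
    J=lambda x,y,z:np.array([_p[0]+c*x-n*y,_p[1]+n*x+c*y,z])+d
    return J
E
python3 - <<'E'
from h import *
f=grab('scene'); J=scene_x(f)
np.savez('s2.npz',**{k:f[k] for k in('img','fx','fy','cx','cy','R','t')})
im=cv2.resize(f['img'][120:260,230:380],None,fx=4,fy=4,interpolation=cv2.INTER_CUBIC)
dr=lambda X,col:cv2.circle(im,tuple(int(round(v)) for v in ((proj(f,X)[0]-229.5)*4,(proj(f,X)[1]-119.5)*4)),3,col,-1)
px=_p[3] if 0 else np.load('fit.npy')[3]; m=np.load('fit.npy')
for y in(-12,12): dr(J(px-7,y,105),(255,255,0)); dr(J(px+39,y,105),(255,255,0))
dr(J(px+90,-34,44),(255,0,0)); dr(J(m[4],m[5],42),(0,0,255)); dr(J(px-7,-12,41),(0,255,255))
cv2.imwrite('pics/a3.png',im[:,:,::-1])
E
```

```text
(no output)
```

View pics/a3.png

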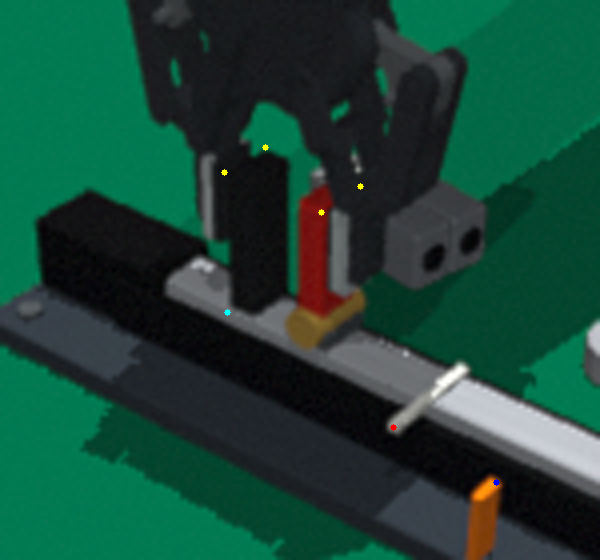

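Emit:
{"method": "arm_command", "body": {
  "slide": [
    [0, 0.3, 0],
    [0, 0.4, 0],
    [0, 0.5, 0],
    [0, 0.6, 0],
    [0, 0.6, 0],
    [0, 0.5, 0],
    [0, 0.4, 0],
    [0, 0.3, 0],
    [0, 0.2, 0],
    [0, 0.2, 0],
    [0, 0, 0],
    [0, 0, 0]
  ],
  "delta_rot": [
    [0, 0, 0],
    [0, 0, 0],
    [0, 0, 0],
    [0, 0, 0],
    [0, 0, 0],
    [0, 0, 0],
    [0, 0, 0],
    [0, 0, 0],
    [0, 0, 0],
    [0, 0, 0],
    [0, 0, 0],
    [0, 0, 0]
  ]
}}

```text
clock: 6.4
tool_pos: [563.3, 90.2, 64.3]
tcp_rot: [[-0.996, 0.088, -0.001], [0.088, 0.996, 0.001], [0.001, 0.001, -1.0]]
wrist_force: [-0.3, 0.8, 0.5]
gripper_width: 53.5
grasp_force: 0.0
```

```bash
cat >> h.py <<'E'
def measure():
    """remaining jig x from pointer to mark: fit the pointer's white bar line in scene picture"""
    f=grab('scene'); J=scene_x(f); img=f['img']
    hsv=cv2.cvtColor(img,cv2.COLOR_RGB2HSV).astype(float)
    # model-based: slide leg offset, compare a template of the first picture's pointer tip by projection
    best=[]
    t0=_s['img'].astype(float); c,n=np.cos(_p[2]),np.sin(_p[2])
    g=lambda im:im.astype(float).mean(2)
    out={}
    return f,J
def zoom(f,box,k,name):
    x0,y0,x1,y1=box
    cv2.imwrite(f'pics/{name}.png',cv2.resize(f['img'][y0:y1,x0:x1],None,fx=k,fy=k,interpolation=cv2.INTER_CUBIC)[:,:,::-1])
E
python3 - <<'E'
from h import *
f=grab('scene'); 
np.savez('s3.npz',**{k:f[k] for k in('img','fx','fy','cx','cy','R','t')})
zoom(f,(270,140,390,280),4.2,'a4')
print([np.round(ctrl.observe()[k],1) for k in('tool_pos','wrist_force','gripper_width')])
for k,v in blobs(f).items(): print(k,comps(v))
E
```

```text
[array([563.3,  90.1,  64.2]), array([-0.5, -0.3, -0.1]), np.float64(53.5)]
orange [([324, 205, 9, 4, 9], [328.0, 206.6]), ([347, 239, 8, 22, 114], [350.2, 249.4])]
white [([0, 99, 154, 59, 5284], [72.1, 126.8]), ([283, 187, 5, 3, 7], [284.7, 188.3]), ([277, 188, 5, 4, 7], [278.9, 190.0]), ([281, 191, 3, 3, 6], [282.2, 192.0]), ([362, 221, 4, 4, 7], [363.3, 222.1]), ([363, 224, 65, 37, 413], [390.9, 240.3]), ([409, 245, 7, 3, 12], [412.3, 246.0]), ([421, 250, 6, 3, 8], [423.9, 250.8])]
red [([323, 173, 13, 34, 322], [328.8, 189.9])]
```

View pics/a4.png

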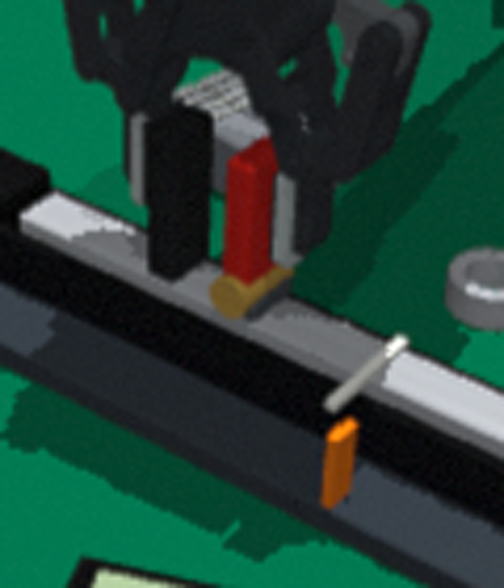

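Pointer tip is at about (348.5,237) and the tab's inner edge at about (353,240) in full pixels, so roughly 9 mm is left. I'll measure it with sub-pixel profiles.

```bash
cat >> h.py <<'E'
def prof(f,cam,xs,ys,z,ch):
    c,n=np.cos(_p[2]),np.sin(_p[2]); d=_p[6:9] if cam=='top' else _p[9:12]
    im=ch(f['img'].astype(np.float32)); X,Y=np.meshgrid(xs,ys)
    uv=np.array([[proj(f,np.array([_p[0]+c*x-n*y,_p[1]+n*x+c*y,z])+d) for x,y in zip(a,b)] for a,b in zip(X,Y)],np.float32)
    return cv2.remap(im,uv[...,0],uv[...,1],cv2.INTER_LINEAR).mean(0)
gray=lambda i:i.mean(2)
org=lambda i:np.clip(i[...,0]-i[...,2],0,None)
def cen(xs,p):
    w=np.clip(p-np.min(p)-.35*np.ptp(p),0,None); return round(float((xs*w).sum()/w.sum()),2)
E
python3 - <<'E'
from h import *
t=np.load('top.npz');s=np.load('scene.npz');s3=np.load('s3.npz')
m=_p[4];p0=_p[3]+90
xm=np.arange(m-12,m+12.1,1);
print('fit p0',p0,'m',m)
xp=np.arange(p0-12,p0+12.1,1); ys=np.arange(-32,-19,1)
for nm,f,cam,xs in(('t0',t,'top',xp),('s0',s,'scene',xp),('s3',s3,'scene',xp+36)):
    p=prof(f,cam,xs,ys,44,gray); print(nm,cen(xs,p),p.round().astype(int).tolist())
yt=_p[5]+np.arange(-10,-1.9,1)
for nm,f,cam in(('t',t,'top'),('s',s,'scene'),('s3',s3,'scene')):
    p=prof(f,cam,xm,yt,42,org); print(nm,cen(xm,p),p.round().astype(int).tolist())
E
```

```text
Traceback (most recent call last):
NameError: name '_p' is not defined. Did you mean: 'np'?
```

```bash
cat > m.py <<'E'
from h import *
from h import _p
t=np.load('top.npz');s=np.load('scene.npz');s3=np.load('s3.npz')
m=_p[4];p0=_p[3]+90
xm=np.arange(m-12,m+12.1,1);
print('fit p0',p0,'m',m)
xp=np.arange(p0-12,p0+12.1,1); ys=np.arange(-32,-19,1)
for nm,f,cam,xs in(('t0',t,'top',xp),('s0',s,'scene',xp),('s3',s3,'scene',xp+36)):
    p=prof(f,cam,xs,ys,44,gray); print(nm,cen(xs,p),p.round().astype(int).tolist())
yt=_p[5]+np.arange(-10,-1.9,1)
for nm,f,cam in(('t',t,'top'),('s',s,'scene'),('s3',s3,'scene')):
    p=prof(f,cam,xm,yt,42,org); print(nm,cen(xm,p),p.round().astype(int).tolist())
E
python3 m.py
```

```text
fit p0 32.61454455550273 m 77.49363949104124
t0 32.64 [75, 75, 75, 75, 75, 74, 73, 80, 96, 122, 157, 180, 190, 181, 154, 127, 101, 84, 78, 75, 75, 75, 75, 74, 75]
s0 32.11 [25, 25, 23, 22, 23, 23, 26, 43, 88, 150, 206, 234, 229, 199, 150, 98, 56, 31, 21, 20, 22, 23, 23, 25, 25]
s3 67.93 [24, 22, 22, 22, 23, 22, 24, 39, 71, 114, 145, 153, 147, 130, 101, 66, 38, 25, 24, 25, 26, 26, 26, 28, 29]
t 76.92 [0, 0, 0, 0, 2, 3, 15, 30, 52, 82, 105, 123, 123, 109, 80, 43, 19, 5, 0, 0, 0, 0, 0, 0, 0]
s 77.26 [0, 0, 0, 0, 0, 0, 2, 18, 61, 132, 202, 233, 232, 211, 161, 112, 81, 61, 39, 20, 8, 2, 0, 0, 0]
s3 77.42 [0, 0, 0, 0, 0, 0, 2, 18, 63, 132, 195, 229, 238, 222, 175, 122, 89, 64, 41, 21, 8, 2, 0, 0, 0]
```

Emit:
{"method": "arm_command", "body": {
  "slide": [
    [0, 0.15, 0],
    [0, 0.2, 0],
    [0, 0.2, 0],
    [0, 0.15, 0],
    [0, 0.1, 0],
    [0, 0.1, 0],
    [0, 0, 0],
    [0, 0, 0],
    [0, 0, 0]
  ],
  "delta_rot": [
    [0, 0, 0],
    [0, 0, 0],
    [0, 0, 0],
    [0, 0, 0],
    [0, 0, 0],
    [0, 0, 0],
    [0, 0, 0],
    [0, 0, 0],
    [0, 0, 0]
  ]
}}

```text
clock: 7.35
tool_pos: [564.5, 99.0, 64.2]
tcp_rot: [[-0.996, 0.088, 0.0], [0.088, 0.996, 0.0], [-0.0, 0.0, -1.0]]
wrist_force: [-1.1, -1.1, -0.4]
gripper_width: 54.0
grasp_force: 0.3
```

```bash
cat > m2.py <<'E'
from h import *
from h import _p
m=_p[4];p0=_p[3]+90;ys=np.arange(-32,-19,1)
f=grab('scene'); xs=np.arange(m-12,m+12.1,.5)
p=prof(f,'scene',xs,ys,44,gray); k=int(np.argmax(p)); h=(p[:k].min()+p[k])/2
i=max(j for j in range(k) if p[j]<h); e=xs[i]+.5*(h-p[i])/(p[i+1]-p[i])
print('cen disp',cen(xs,p)-32.11,'edge disp',e-29.2,'target 44.85'); o=ctrl.observe()
print([np.round(o[k],1) for k in('clock','tool_pos','wrist_force','gripper_width','grasp_force')])
import sys
if len(sys.argv)>1: zoom(f,(270,140,390,280),4.2,sys.argv[1])
E
python3 m2.py
```

```text
cen disp 44.709999999999994 edge disp 44.731496105630924 target 44.85
[np.float64(7.4), array([564.6,  99. ,  64.3]), array([ 0.4, -0.4,  0.5]), np.float64(53.8), np.float64(0.2)]
```

Emit:
{"method": "arm_command", "body": {
  "slide": [
    [0, -0.1, 0],
    [0, -0.1, 0],
    [0, -0.1, 0],
    [0, 0, 0],
    [0, 0, 0]
  ],
  "delta_rot": [
    [0, 0, 0],
    [0, 0, 0],
    [0, 0, 0],
    [0, 0, 0],
    [0, 0, 0]
  ],
  "gripper": 0.56
}}

```text
clock: 7.9
tool_pos: [564.4, 96.0, 64.5]
tcp_rot: [[-0.996, 0.088, 0.001], [0.088, 0.996, 0.0], [-0.001, 0.001, -1.0]]
wrist_force: [0.5, 1.5, -0.1]
gripper_width: 48.1
grasp_force: 0.9
```

```bash
python3 m2.py
```

```text
cen disp 46.510000000000005 edge disp 46.49820312364869 target 44.85
[np.float64(8.0), array([564.4,  96. ,  64.4]), array([0.8, 1.9, 0.1]), np.float64(47.9), np.float64(1.0)]
```

Emit:
{"method": "arm_command", "body": {
  "slide": [
    [0, -0.09, 0],
    [0, 0, 0],
    [0, 0, 0],
    [0, 0, 0]
  ],
  "delta_rot": [
    [0, 0, 0],
    [0, 0, 0],
    [0, 0, 0],
    [0, 0, 0]
  ],
  "gripper": 0.54
}}

```text
clock: 8.35
tool_pos: [564.3, 95.0, 64.5]
tcp_rot: [[-0.996, 0.088, 0.001], [0.088, 0.996, 0.0], [-0.001, 0.0, -1.0]]
wrist_force: [1.6, 3.6, 1.9]
gripper_width: 46.1
grasp_force: 1.2
```

```bash
python3 m2.py
```

```text
cen disp 44.629999999999995 edge disp 44.66633398338132 target 44.85
[np.float64(8.4), array([564.3,  94.9,  64.5]), array([0.2, 3.1, 1.3]), np.float64(46.2), np.float64(1.3)]
```

Emit:
{"method": "arm_command", "body": {
  "slide": [
    [0, -0.08, 0],
    [0, 0, 0],
    [0, 0, 0]
  ],
  "delta_rot": [
    [0, 0, 0],
    [0, 0, 0],
    [0, 0, 0]
  ],
  "gripper": 0.517
}}

```text
clock: 8.7
tool_pos: [564.2, 94.0, 64.7]
tcp_rot: [[-0.996, 0.088, 0.0], [0.088, 0.996, -0.0], [-0.0, -0.0, -1.0]]
wrist_force: [-0.0, 2.3, 6.2]
gripper_width: 44.1
grasp_force: 5.9
```

```bash
python3 m2.py
```

```text
cen disp 44.64 edge disp 44.663150588710835 target 44.85
[np.float64(8.8), array([564.2,  94. ,  64.7]), array([-1.7,  1. ,  4.8]), np.float64(44.1), np.float64(5.9)]
```

Works well: the leg holds at the mark while the lever closes. I'll repeat it in small steps.

Emit:
{"method": "arm_command", "body": {
  "slide": [
    [0, -0.1, 0],
    [0, 0, 0],
    [0, 0, 0]
  ],
  "delta_rot": [
    [0, 0, 0],
    [0, 0, 0],
    [0, 0, 0]
  ],
  "gripper": 0.494
}}

```text
clock: 9.05
tool_pos: [564.1, 93.0, 65.0]
tcp_rot: [[-0.996, 0.088, 0.0], [0.088, 0.996, -0.0], [-0.0, -0.0, -1.0]]
wrist_force: [-2.0, 2.3, 6.3]
gripper_width: 42.4
grasp_force: 6.6
```

Emit:
{"method": "arm_command", "body": {
  "slide": [
    [0, -0.1, 0],
    [0, 0, 0],
    [0, 0, 0]
  ],
  "delta_rot": [
    [0, 0, 0],
    [0, 0, 0],
    [0, 0, 0]
  ],
  "gripper": 0.47
}}

```text
clock: 9.35
tool_pos: [564.1, 92.0, 65.2]
tcp_rot: [[-0.996, 0.088, 0.0], [0.088, 0.996, -0.0], [-0.0, -0.0, -1.0]]
wrist_force: [-2.5, 2.0, 9.0]
gripper_width: 39.9
grasp_force: 7.3
```

```bash
python3 m2.py
```

```text
cen disp 44.879999999999995 edge disp 45.117301474054386 target 44.85
[np.float64(9.4), array([564.1,  92. ,  65.2]), array([-2.4,  1. ,  9.3]), np.float64(40.0), np.float64(7.3)]
```

Emit:
{"method": "arm_command", "body": {
  "slide": [
    [0, -0.1, 0],
    [0, 0, 0],
    [0, 0, 0]
  ],
  "delta_rot": [
    [0, 0, 0],
    [0, 0, 0],
    [0, 0, 0]
  ],
  "gripper": 0.447
}}

```text
clock: 9.7
tool_pos: [564.0, 91.0, 65.4]
tcp_rot: [[-0.996, 0.088, 0.0], [0.088, 0.996, -0.0], [-0.0, -0.0, -1.0]]
wrist_force: [-4.7, 1.6, 9.8]
gripper_width: 38.4
grasp_force: 7.9
```

Emit:
{"method": "arm_command", "body": {
  "slide": [
    [0, -0.1, 0],
    [0, 0, 0],
    [0, 0, 0]
  ],
  "delta_rot": [
    [0, 0, 0],
    [0, 0, 0],
    [0, 0, 0]
  ],
  "gripper": 0.424
}}

```text
clock: 10.0
tool_pos: [563.9, 90.1, 65.5]
tcp_rot: [[-0.996, 0.088, -0.0], [0.088, 0.996, -0.0], [0.0, -0.0, -1.0]]
wrist_force: [-3.4, 1.0, 11.5]
gripper_width: 36.1
grasp_force: 8.6
```

Emit:
{"method": "arm_command", "body": {
  "slide": [
    [0, -0.1, 0],
    [0, 0, 0],
    [0, 0, 0]
  ],
  "delta_rot": [
    [0, 0, 0],
    [0, 0, 0],
    [0, 0, 0]
  ],
  "gripper": 0.4
}}

```text
clock: 10.3
tool_pos: [563.9, 89.1, 65.7]
tcp_rot: [[-0.996, 0.088, -0.0], [0.088, 0.996, -0.0], [0.0, -0.0, -1.0]]
wrist_force: [-3.8, 2.0, 11.8]
gripper_width: 34.4
grasp_force: 9.2
```

Emit:
{"method": "arm_command", "body": {
  "slide": [
    [0, 0, 0],
    [0, 0, 0],
    [0, 0, 0],
    [0, 0, 0]
  ],
  "delta_rot": [
    [0, 0, 0],
    [0, 0, 0],
    [0, 0, 0],
    [0, 0, 0]
  ],
  "gripper": 0.36,
  "newtons": 30
}}

```text
clock: 10.7
tool_pos: [563.9, 89.0, 65.9]
tcp_rot: [[-0.996, 0.089, -0.0], [0.089, 0.996, 0.0], [0.0, 0.0, -1.0]]
wrist_force: [-5.2, 1.1, 12.9]
gripper_width: 33.4
grasp_force: 29.1
```

```bash
python3 m2.py a5
```

```text
cen disp 44.47 edge disp 44.54279745622449 target 44.85
[np.float64(10.8), array([563.9,  89. ,  65.9]), array([-5.2,  0.6, 12.7]), np.float64(33.2), np.float64(29.1)]
```

View pics/a5.png

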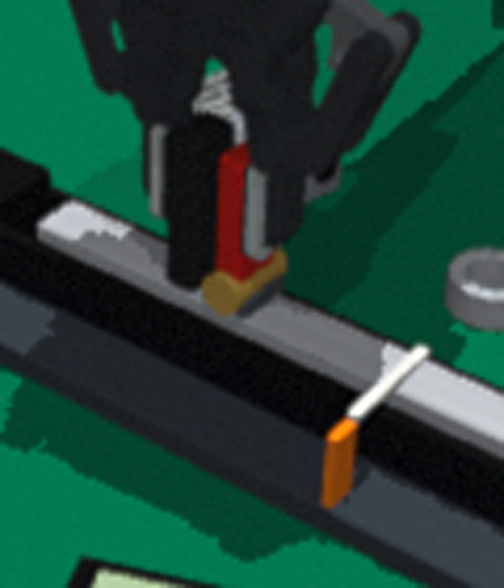

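The pointer tip (348,416 in the crop) now meets the orange tab's inner top edge. The lever is against its stop, with the fingers at 33.3 mm and 29 N. I'll nudge the leg 0.3 mm and confirm.

Emit:
{"method": "arm_command", "body": {
  "slide": [
    [0, 0.03, 0],
    [0, 0, 0],
    [0, 0, 0],
    [0, 0, 0],
    [0, 0, 0]
  ],
  "delta_rot": [
    [0, 0, 0],
    [0, 0, 0],
    [0, 0, 0],
    [0, 0, 0],
    [0, 0, 0]
  ]
}}

```text
clock: 11.25
tool_pos: [563.9, 89.0, 65.9]
tcp_rot: [[-0.996, 0.089, -0.0], [0.089, 0.996, -0.0], [0.0, -0.0, -1.0]]
wrist_force: [-5.3, -0.9, 13.3]
gripper_width: 33.0
grasp_force: 29.9
```

```bash
python3 m2.py && python3 -c "
from bench import ctrl
print(ctrl.sign_off())"
```

```text
cen disp 44.489999999999995 edge disp 44.60511074467473 target 44.85
[np.float64(11.3), array([563.9,  89. ,  65.9]), array([-5.4, -1.5, 12.3]), np.float64(33.2), np.float64(29.9)]
the job is handed in; nothing more can be done
None
```

The job is handed in at 11.3 s: the leg is about 0.3 mm short of the orange mark as measured by camera (uncertainty around 1 mm), and the cam lever is squeezed to its stop, held against the post at 30 N. The leg overshot the mark by about 1.7 mm as the fingers first closed in, and I brought it back with the lever still open before squeezing; the arm never went near the connector, ring or meter.

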